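# Set out the spirit measures by size

### The arm

A 6-joint arm with a two-finger parallel gripper is mounted at the origin on a cart in front of the work surface, level with it; the furniture and walls round the work are solid. World frame = base frame: x ahead of the robot, y to its left, z up, the work surface at z = 0. Lengths are in mm, angles in degrees, forces in N, time in s.
With the tool pointing down it reaches from about 350 to 850 mm from the base axis. Payload 8.1 kg.
Tool frame: the origin (TCP) lies between the finger pads, 19 mm behind the fingertips; this is the grasp point; z points along the fingers, y is the line along which they close (so a half turn about z gives the same grasp; the last joint's range is limited). The gripper opens to 85 mm and grips with 20 to 120 N. Pads are 22 mm wide; open, the fingers measure 114 mm over their backs; the gripper's body (76 mm by 85 mm) begins 54 mm behind the grasp point. The pads swing forward as they close: fully open they stand 13 mm farther back than shut.
Start: joints at [-73.362, 7.471, 85.268, -0, 87.261, -4.893], TCP at [220.23, -558.126, 249.992] pointing down, gripper open.
Joint ranges: [-169.43, 169.43], [-51.17, 129.36], [1.28, 143.12], [-76.62, 256.62], [0, 156.53], [-152.29, 152.29]. Speed limits (degrees/s): [136.94, 136.94, 159.86, 180, 180, 180].

### API

Orientations are given as [roll, pitch, yaw] about the fixed x, y, z axes, in that order (R = Rz(yaw) Ry(pitch) Rx(roll)).
In Python, from cell import manip gives the robot as it stands.
- The arm moves only by the tool servo_tool, never from a script. Its argument "commands" is a list that holds one entry, the list of rows, each a list of 7 numbers: the shift along the world's x, y, z in mm, then the turn, a rotation vector about the world's x, y, z in degrees, then the closure, from -1 (fully open) to 1 (shut). A call has 1 to 5 rows; each row is the pose to reach, as a shift and turn from the pose commanded when the call began; what a row does not reach only later rows make up. A row lasts 1/8 s, in which the tool goes at most 62.5 mm and 10.7 degrees, less where a joint would pass 70% of its speed; a pose out of reach is approached as far as the arm can. A call with a gripper value outside its range is refused whole. The fingers move at their own pace and stop on an object; "force" is the grip in N (left out, the last holds). Time passes only in rows, so rows that repeat a pose let the fingers close. It gives the time, the measured TCP pose, the force, the opening and the grip force at its end, in the units of the state.
- manip.get_state(): the state, without advancing time (a new reading comes with each control period).
- manip.get_image(name): name is "scene" or "top" or "wrist"; returns a dict with "color" (384x512x3 uint8, red, green, blue), "fovy" (degrees; the focal length in pixels is half the picture's height over the tangent of half this angle, whatever the lens; pixels are square), "cx", "cy" (the principal point, pixels), "D" ([k1, k2, p1, p2, k3] as OpenCV has them; the pictures are not rectified), "extrinsics" (4x4, takes a point from camera to world coordinates). Camera axes: x right, y up, looking along -z (the intrinsics and any distortion apply to the point x, -y, -z); pixel columns grow to the right and rows downward; lengths in mm; the calibration is good to about 2 mm. A picture is of the moment at which its call begins. There is no depth.
- manip.finish_job(): hands the job in; it is judged then, once.
The state is a dict: "time_s": time; "joint_pos": joint angles; "qvel": joint speeds; "effort": joint torques, N m; "tool_pos": TCP position; "ee_rot": TCP orientation; "force": force on the tool from outside, world axes, zero at the start; "torque": the same for the moment, N m; "gripper_width": finger opening in mm; "gripper_force": force on a finger pad.
Only numpy, scipy, OpenCV 4.12 (cv2) and the standard library are available. Lean on these libraries where they do the work, as an engineer would, in place of code of your own. Each camera call takes 0.05 s, during which the arm holds its last target. There are 200 camera calls.

### The job

Line up the four brass spirit measures (the plain open cups, not the double-ended jigger) on the dark wooden board in order of size: the largest next to the board's brass handle, then each smaller one in turn, the smallest at the other end. Stand each upright in the middle of its own cork mat, and let none of them fall over.

Things in the scene. Friction and masses are not known exactly. Their poses are not given: they have to be found in the camera images.
- largest_measure: Open round brass spirit measure (a small plain cup without a handle), the largest of a set of four alike but for size: 84 mm tall, 56 mm across the rim, 51 mm across the foot, nearly straight sides, wall about 2 mm. About 0.15 kg. Stands upright, mouth up; a grip round the outside from above, the TCP 55 mm above its underside, holds it. Origin: centre of its underside; z up.
- second_measure: Open round brass spirit measure (a small plain cup without a handle), the second largest of a set of four alike but for size: 68 mm tall, 48 mm across the rim, 43 mm across the foot, nearly straight sides, wall about 2 mm. About 0.11 kg. Stands upright, mouth up; a grip round the outside from above, the TCP 45 mm above its underside, holds it. Origin: centre of its underside; z up.
- third_measure: Open round brass spirit measure (a small plain cup without a handle), the third largest of a set of four alike but for size: 54 mm tall, 41 mm across the rim, 36 mm across the foot, nearly straight sides, wall about 2 mm. About 0.08 kg. Stands upright, mouth up; a grip round the outside from above, the TCP 35 mm above its underside, holds it. Origin: centre of its underside; z up.
- smallest_measure: Open round brass spirit measure (a small plain cup without a handle), the smallest of a set of four alike but for size: 42 mm tall, 35 mm across the rim, 30 mm across the foot, nearly straight sides, wall about 2 mm. About 0.06 kg. Stands upright, mouth up; a grip round the outside from above, the TCP 26 mm above its underside, holds it. Origin: centre of its underside; z up.
- mat_a: Round cork mat, 70 mm across, 3 mm thick, top 21 mm above the worktop; the first from the robot's left of four alike, in a straight row at 90 mm spacing, fixed on a dark wooden board (470 x 84 mm, top at 18 mm, fixed, up to 5 degrees askew). Origin: centre of its underside, 18 mm above the worktop; z up, y along the row to the left.
- mat_b: Round cork mat, 70 mm across, 3 mm thick, top 21 mm above the worktop; the second from the robot's left of four alike, in a straight row at 90 mm spacing, fixed on a dark wooden board (470 x 84 mm, top at 18 mm, fixed, up to 5 degrees askew). Origin: centre of its underside, 18 mm above the worktop; z up, y along the row to the left.
- mat_c: Round cork mat, 70 mm across, 3 mm thick, top 21 mm above the worktop; the third from the robot's left of four alike, in a straight row at 90 mm spacing, fixed on a dark wooden board (470 x 84 mm, top at 18 mm, fixed, up to 5 degrees askew). Origin: centre of its underside, 18 mm above the worktop; z up, y along the row to the left.
- mat_d: Round cork mat, 70 mm across, 3 mm thick, top 21 mm above the worktop; the fourth from the robot's left of four alike, in a straight row at 90 mm spacing, fixed on a dark wooden board (470 x 84 mm, top at 18 mm, fixed, up to 5 degrees askew). Origin: centre of its underside, 18 mm above the worktop; z up, y along the row to the left.
- handle: Brass carrying handle of the board, an upright loop 74 mm wide across the board and 43 mm high, of 10 mm bar, fixed on the board 75 mm beyond the last mat at one end of the row (either end; the other end has only a flat brass plate). Origin: centre of its foot, on the board's top. (Wall cabinets hang over the back of the worktop, 0.5 m up, from x = 0.6 m on: carry low.)

How it is judged (in metres and radians):
At the end, for the whole second after the job is handed in: The four stand at rest and upright (within 0.08 rad), released, each centred within 14 mm on its cork mat and resting on it, in falling order of size from the handle end: largest, second, third, smallest (((horizontal distance between handle and mat_a below 0.1 m and horizontal distance between largest_measure and mat_a below 0.014 m and horizontal distance between second_measure and mat_b below 0.014 m and horizontal distance between third_measure and mat_c below 0.014 m and horizontal distance between smallest_measure and mat_d below 0.014 m) or (horizontal distance between handle and mat_d below 0.1 m and horizontal distance between largest_measure and mat_d below 0.014 m and horizontal distance between second_measure and mat_c below 0.014 m and horizontal distance between third_measure and mat_b below 0.014 m and horizontal distance between smallest_measure and mat_a below 0.014 m)) and angle between each of largest_measure, second_measure, third_measure, smallest_measure's own z axis and vertical below 0.08 rad and height (world z) of largest_measure between 0.017 and 0.026 m and linear speed of each of largest_measure, second_measure, third_measure, smallest_measure below 0.02 m/s and height (world z) of second_measure between 0.017 and 0.026 m and height (world z) of third_measure between 0.017 and 0.026 m and height (world z) of smallest_measure between 0.017 and 0.026 m); the robot touches nothing.
It fails at once if one of the four is knocked or laid over (angle between any of largest_measure, second_measure, third_measure, smallest_measure's own z axis and vertical above 0.8 rad).
It also fails if it takes over 90 s, if anything falls off the work surface, if the arm or the gripper's body presses on something with over 40 N, if the wrist force passes 120 N, or if a joint passes its speed limit or range.

## Working session

There is one attempt and no reset: what is moved stays moved. The work goes in short steps, Python scripts to look and compute and a tool call to move; the robot and the scene stay as the last step left them, time stands still between calls to the robot, and variables do not carry over. Pictures are saved under pics/ and viewed, at most 14 in all, crops included, and the job is handed in when it is done.

Besides the shell and the picture viewer there is one more tool, called in YAML: its name, and indented under it one key for each argument. servo_tool: Moves the arm, as the interface text tells. Its arguments: {"type":"object","properties":{"commands":{"type":"array"},"force":{"type":"number"}},"required":["commands"]}

```bash
mkdir -p pics; cat > h.py <<'E'
import numpy as np, cv2
from cell import manip
def save(n,f):
    im=manip.get_image(n); cv2.imwrite(f'pics/{f}.png',im['color'][...,::-1]); return im
def K(im):
    f=im['color'].shape[0]/2/np.tan(np.radians(im['fovy'])/2)
    return np.array([[f,0,im['cx']],[0,f,im['cy']],[0,0,1.]])
def world(im,px,z):
    p=cv2.undistortPoints(np.array(px,float).reshape(-1,1,2),K(im),np.array(im['D'],float)).reshape(-1,2)
    T=np.array(im['extrinsics']); d=np.c_[p[:,0],-p[:,1],-np.ones(len(p))]@T[:3,:3].T
    o=T[:3,3]; z=np.broadcast_to(z,len(p)); return o+d*((z-o[2])/d[:,2])[:,None]
def pix(im,P):
    T=np.array(im['extrinsics']); c=(np.array(P,float)-T[:3,3])@T[:3,:3]
    return cv2.projectPoints(c*[1,-1,-1],np.zeros(3),np.zeros(3),K(im),np.array(im['D'],float))[0].reshape(-1,2)
E
python3 - <<'E'
from h import *
for n in('scene','top'):
    im=save(n,n+'0'); print(n,np.round(im['extrinsics'],2).tolist(),im['fovy'],im['D'])
print(manip.get_state())
E
```

```text
scene [[-0.78, 0.28, -0.56, -99.38], [-0.63, -0.34, 0.7, 753.77], [0.01, 0.9, 0.44, 491.95], [0.0, 0.0, 0.0, 1.0]] 48.4835427830566 [-0.11240296  0.          0.          0.          0.        ]
top [[0.09, 0.97, -0.21, 270.14], [-1.0, 0.08, -0.02, -4.77], [0.0, 0.22, 0.98, 1056.25], [0.0, 0.0, 0.0, 1.0]] 52.27313976175031 [0.00972305 0.         0.         0.         0.        ]
{'time_s': 0.1, 'joint_pos': array([-7.33617387e+01,  7.51079519e+00,  8.53240719e+01, -3.81087702e-04,
        8.72611964e+01, -4.89285597e+00]), 'qvel': array([ 0.00654238, -0.07643864, -0.16695273,  0.08608031,  0.05585831,
        0.03968252]), 'effort': array([ 2.30754100e-03, -5.70950532e+01, -5.01940691e+01,  3.24962525e-05,
        8.17050110e-03, -6.61627254e-06]), 'tool_pos': array([ 220.09004566, -557.67294574,  249.03926131]), 'ee_rot': array([-1.79904254e+02, -7.81427545e-03,  2.15311293e+01]), 'force': array([ 0.01978668,  0.44094315, -0.33541297]), 'torque': array([0.02495905, 0.04352312, 0.02147002]), 'gripper_force': 0.0, 'gripper_width': 85.67208122794436}
```

View pics/scene0.png

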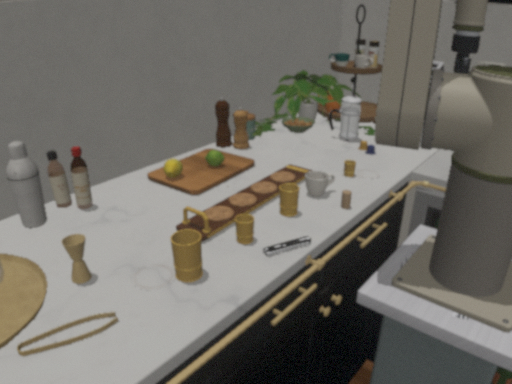

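View pics/top0.png

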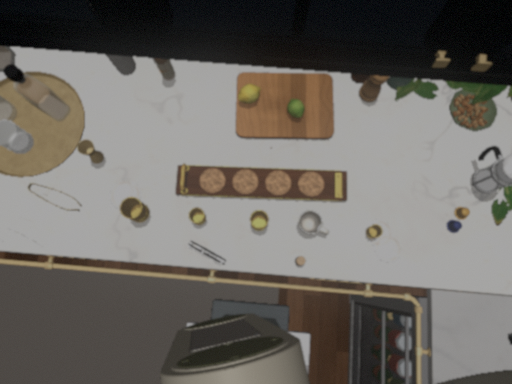

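The scene view shows four cups, the jigger and the board. In the top view, world +y is to the left. The handle is at about (183,180), so it is at the mat_a end. The mats are at about (212,181), (245,182), (278,183) and (311,184). The cups, largest to smallest, are at about (135,210), (260,221), (198,217) and (374,232). I'll zoom in next.

```bash
python3 - <<'E'
from h import *
im=save('top','t1'); c=im['color'][...,::-1]
h=np.vstack([np.hstack([cv2.resize(c[v-24:v+24,u-24:u+24],(384,288) if 0 else (380,280),interpolation=cv2.INTER_CUBIC) for u,v in r]) for r in [((135,210),(198,217)),((260,221),(374,232))]])
cv2.imwrite('pics/crop.png',h)
px=[(183,180),(212,181),(245,182),(278,183),(311,184)]
print(world(im,px,21).round(1))
print(world(im,[(135,210),(260,221),(198,217),(374,232)],[84,68,54,42]).round(1))
E
```

```text
[[ 518.5  208.6   21. ]
 [ 522.5  129.5   21. ]
 [ 527.4   39.6   21. ]
 [ 532.3  -50.3   21. ]
 [ 537.2 -140.    21. ]]
[[ 415.7  306.2   84. ]
 [ 417.1   -9.7   68. ]
 [ 415.9  150.9   54. ]
 [ 417.6 -307.1   42. ]]
```

View pics/crop.png

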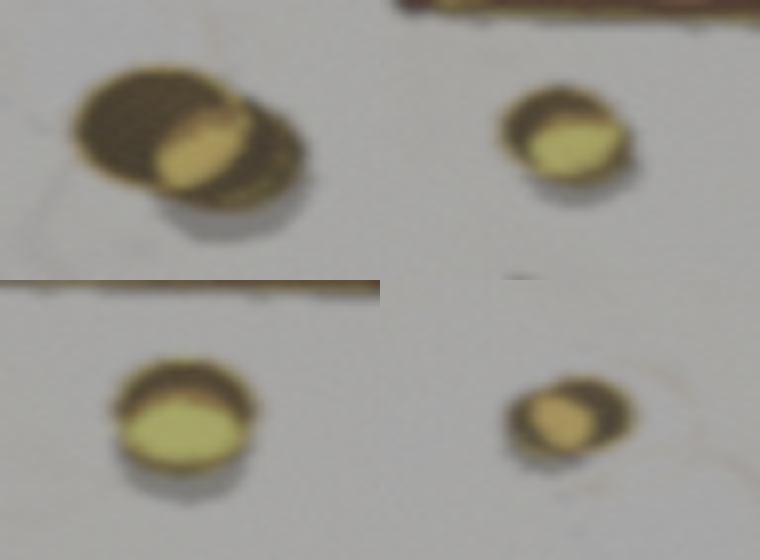

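```bash
python3 - <<'E'
from h import *
im=manip.get_image('top'); c=im['color'][...,::-1].copy()
uv=np.array([(131.2,207.4),(259.2,219.5),(197,215.8),(375.2,231.1)])-.45
H=[84,68,54,42];R=[28,24,20.5,17.5];F=[25.5,21.5,18,15]
W=world(im,uv,H); print(W.round(1))
# mats by colour
hsv=cv2.cvtColor(c,cv2.COLOR_BGR2HSV); print(hsv[181,212],hsv[169,230],hsv[182,228])
m=((hsv[...,2]>95)).astype(np.uint8); 
M=[]
for u in (212,245,278,311):
    b=np.zeros_like(m); b[168:197,u-15:u+16]=m[168:197,u-15:u+16]
    n,l,s,ct=cv2.connectedComponentsWithStats(b); k=l[182,u]; print(s[k],ct[k]); M.append(ct[k])
P=world(im,M,21); print(P.round(1))
S=8
def circ(o,p,r,col):
    t=np.linspace(0,6.283,60); q=pix(im,np.c_[p[0]+r*np.cos(t),p[1]+r*np.sin(t),0*t+p[2]])
    cv2.polylines(o,[((q+.5)*S).astype(int)],True,col,1)
o=cv2.resize(c,None,fx=S,fy=S,interpolation=cv2.INTER_CUBIC)
for w,h,r,f in zip(W,H,R,F): circ(o,w,r,(255,0,0)); circ(o,[w[0],w[1],0],f,(0,0,255))
for p in P: circ(o,p,35,(0,255,0))
cr=lambda u,v:o[(v-22)*S:(v+15)*S,(u-24)*S:(u+24)*S]
a=np.vstack([np.hstack([cr(135,213),cr(198,218)]),np.hstack([cr(260,222),cr(374,235)])])
cv2.imwrite('pics/ov.png',a)
cv2.imwrite('pics/mats.png',cv2.resize(o[160*S:205*S,175*S:350*S],(800,206)))
E
```

```text
[[ 422.5  318.    84. ]
 [ 421.8   -6.1   68. ]
 [ 419.8  155.2   54. ]
 [ 421.3 -309.    42. ]]
[ 14  98 146] [ 10 100  82] [11 94 84]
[199 168  27  26 551] [211.99818512 179.98911071]
[232 168  29  27 579] [245.13471503 180.62694301]
[263 168  31  28 612] [277.99673203 181.05882353]
[296 168  31  29 668] [310.98502994 181.23802395]
[[ 525.4  129.8   21. ]
 [ 531.3   39.6   21. ]
 [ 537.8  -49.9   21. ]
 [ 545.  -139.6   21. ]]
```

View pics/ov.png

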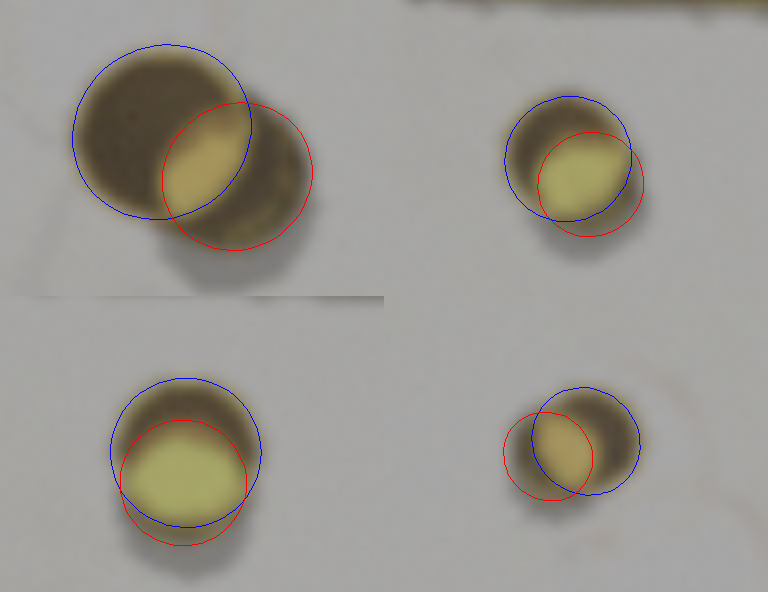

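View pics/mats.png

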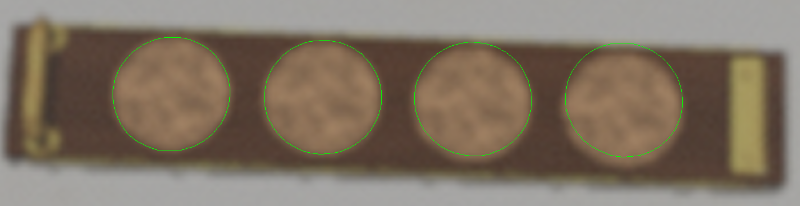

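The overlays match the cups to within about 2 mm. The green circles drift on mats c and d because the mask picked up some board edge, so I'll refine those from nearer. I'll take the smallest cup first, with the fingers closing along x.

servo_tool:
  commands:
    - [[40,50,0,0,0,10,-0.4],[80,100,0,0,0,20,-0.4],[120,150,0,0,0,30,-0.4],[160,200,0,0,0,40,-0.4],[200,249,0,0,0,50,-0.4]]
  force: 30

```text
time_s: 0.82
tool_pos: [416.8, -312.7, 250.0]
ee_rot: [180.0, 0.0, 71.8]
force: [0.1, -0.1, -0.3]
gripper_width: 59.6
gripper_force: 0.0
```

servo_tool:
  commands:
    - [[0,0,-20,0,0,10,-0.4],[0,0,-50,0,0,20,-0.4],[0,0,-80,0,0,22,-0.4],[0,0,-100,0,0,22,-0.4],[0,0,-100,0,0,22,-0.4]]

```text
time_s: 1.45
tool_pos: [414.7, -313.3, 147.9]
ee_rot: [-179.8, -0.2, 93.5]
force: [0.8, 0.2, -0.0]
gripper_width: 59.9
gripper_force: 0.0
```

```bash
cat > look.py <<'E'
from h import *
import sys
# look.py name x y z_rim r_rim z_foot r_foot : overlay predicted circles on wrist view
im=manip.get_image('wrist'); o=im['color'][...,::-1].copy(); a=list(map(float,sys.argv[2:]))
t=np.linspace(0,6.283,90)
for z,r in zip(a[2::2],a[3::2]):
    q=pix(im,np.c_[a[0]+r*np.cos(t),a[1]+r*np.sin(t),0*t+z]); cv2.polylines(o,[q.astype(int)],True,(255,0,0) if z==a[2] else (0,0,255),1)
cv2.imwrite(f'pics/{sys.argv[1]}.png',o); s=manip.get_state()
print(s['time_s'],s['tool_pos'].round(1),s['ee_rot'].round(1),s['gripper_width'],np.round(im['extrinsics'],2)[:3].tolist())
E
python3 look.py w1 420.5 -309 42 17.5 0 15
```

```text
1.5 [ 415.5 -314.1  149.5] [-1.799e+02 -1.000e-01  9.350e+01] 59.705469833846465 [[1.0, -0.06, -0.01, 411.05], [0.06, 0.96, 0.28, -241.36], [-0.0, -0.28, 0.96, 272.76]]
```

View pics/w1.png

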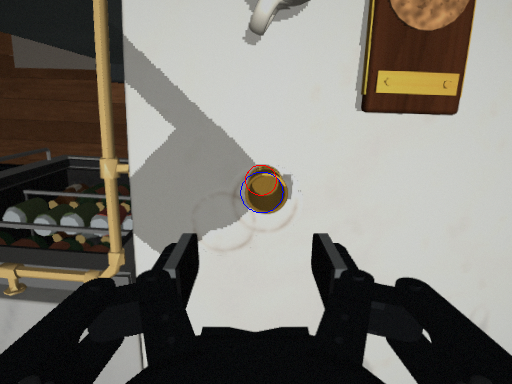

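The cup is where predicted, with its rim at about (264,192) in the wrist view. The TCP measures about 5 mm short of the cup, so I'll correct that while descending.

servo_tool:
  commands:
    - [[5,5,-30,0,0,0,-0.4],[5,5,-60,0,0,0,-0.4],[5,5,-60,0,0,0,-0.4]]

```text
time_s: 1.88
tool_pos: [420.0, -308.6, 89.0]
ee_rot: [-179.9, -0.1, 93.5]
force: [-0.3, 0.6, 0.2]
gripper_width: 59.7
gripper_force: 0.0
```

servo_tool:
  commands:
    - [[0,0,-30,0,0,0,-0.4],[0,0,-55,0,0,0,-0.4],[0,0,-63,0,0,0,-0.4],[0,0,-63,0,0,0,0.4],[0,0,-63,0,0,0,0.6]]
  force: 30

```text
time_s: 2.5
tool_pos: [421.9, -310.4, 28.8]
ee_rot: [179.9, 0.1, 93.5]
force: [-0.3, -0.3, -0.3]
gripper_width: 33.8
gripper_force: 29.8
```

servo_tool:
  commands:
    - [[0,0,0,0,0,0,1],[0,0,0,0,0,0,1],[0,0,0,0,0,0,1],[0,0,0,0,0,0,1]]

```text
time_s: 3.0
tool_pos: [422.0, -310.4, 28.6]
ee_rot: [179.9, 0.1, 93.5]
force: [0.5, -0.6, 7.0]
gripper_width: 33.3
gripper_force: 29.9
```

servo_tool:
  commands:
    - [[0,0,20,0,0,0,1],[0,0,50,0,0,0,1],[0,0,70,0,0,0,1],[0,20,80,0,0,0,1],[0,50,80,0,0,0,1]]

```text
time_s: 3.62
tool_pos: [421.5, -260.0, 108.6]
ee_rot: [179.9, 0.1, 93.5]
force: [0.6, 0.4, -0.2]
gripper_width: 33.4
gripper_force: 30.1
```

```bash
python3 - <<'E'
from h import *
im=manip.get_image('top'); c=im['color'][...,::-1].copy(); hsv=cv2.cvtColor(c,cv2.COLOR_BGR2HSV)
m=((hsv[...,2]>112)&(hsv[...,1]>70)).astype(np.uint8); M=[]
for u in (212,245,278,311):
    b=np.zeros_like(m); b[167:199,u-15:u+16]=m[167:199,u-15:u+16]
    n,l,s,ct=cv2.connectedComponentsWithStats(b); k=l[182,u]; print(s[k],ct[k]); M.append(ct[k])
P=world(im,M,21)[:,:2]; print(P.round(1))
k=np.arange(4); L=np.c_[np.polyval(np.polyfit(k,P[:,0],1),k),np.polyval(np.polyfit(k,P[:,1],1),k)]; print(L.round(1)); print(manip.get_state()['gripper_width'],manip.get_state()['tool_pos'])
E
```

```text
[200 168  26  25 503] [212.11133201 179.87673956]
[232 168  26  26 506] [244.89130435 180.97035573]
[265 169  26  26 507] [277.80670611 182.15187377]
[298 170  26  27 509] [310.76424361 183.44793713]
[[ 525.7  129.6]
 [ 530.3   40.2]
 [ 534.7  -49.6]
 [ 538.7 -139.3]]
[[ 525.8  129.7]
 [ 530.2   40. ]
 [ 534.5  -49.6]
 [ 538.9 -139.2]]
33.56590733023026 [ 420.87602199 -256.13767551  107.32398702]
```

servo_tool:
  commands:
    - [[0,40,0,0,0,0,1],[10,90,0,0,0,0,1],[50,120,0,0,0,0,1],[95,120,0,0,0,0,1],[117,120,0,0,0,0,1]]

```text
time_s: 4.3
tool_pos: [539.8, -138.8, 107.3]
ee_rot: [179.9, 0.0, 93.6]
force: [-0.7, -0.0, 0.0]
gripper_width: 33.6
gripper_force: 30.2
```

servo_tool:
  commands:
    - [[0,0,0,0,0,0,1],[0,0,-15,0,0,0,1],[0,0,-30,0,0,0,1],[0,0,-30,0,0,0,1],[0,0,-30,0,0,0,1]]

```text
time_s: 4.92
tool_pos: [537.5, -139.6, 76.8]
ee_rot: [-180.0, -0.0, 93.5]
force: [-0.6, 0.0, 0.1]
gripper_width: 33.6
gripper_force: 30.2
```

servo_tool:
  commands:
    - [[1,0,-12,0,0,0,1],[1,0,-22,0,0,0,1],[1,0,-25,0,0,0,1],[1,0,-26,0,0,0,1],[1,0,-26,0,0,0,1]]

```text
time_s: 5.55
tool_pos: [539.0, -139.5, 51.1]
ee_rot: [180.0, 0.0, 93.5]
force: [0.8, 0.3, -0.3]
gripper_width: 33.7
gripper_force: 30.2
```

```bash
python3 look.py w2 539 -139 63 17.5 21 35; python3 -c "from h import *;print(manip.get_state()['force'])"
```

```text
5.6 [ 539.1 -139.5   51.3] [180.    0.   93.5] 33.64137916730829 [[1.0, -0.06, -0.02, 534.96], [0.06, 0.96, 0.28, -67.15], [-0.0, -0.28, 0.96, 175.74]]
[ 0.33334286 -0.2462181  -1.24498208]
```

View pics/w2.png

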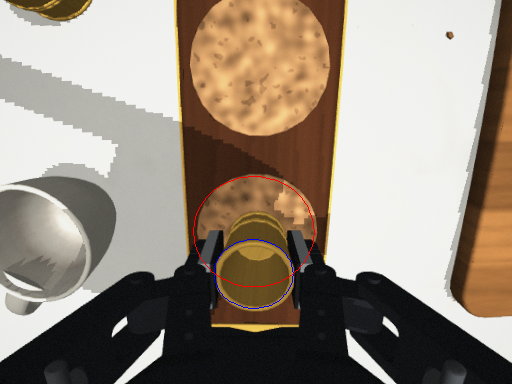

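The mat (red) and cup rim (blue) line up with the picture. I'll lower the cup until it makes contact, then release it.

servo_tool:
  commands:
    - [[0,0,-1,0,0,0,1],[0,0,-2,0,0,0,1],[0,0,-2,0,0,0,1]]

```text
time_s: 5.98
tool_pos: [539.3, -139.7, 49.7]
ee_rot: [180.0, 0.0, 93.5]
force: [-1.9, 0.9, 4.7]
gripper_width: 34.1
gripper_force: 30.1
```

servo_tool:
  commands:
    - [[0,0,0,0,0,0,0.0],[0,0,0,0,0,0,-0.2],[0,0,0,0,0,0,-0.2],[0,0,15,0,0,0,-0.2],[0,0,40,0,0,0,-0.2]]

```text
time_s: 6.6
tool_pos: [538.2, -139.2, 89.3]
ee_rot: [-179.9, -0.0, 93.5]
force: [-0.6, -0.1, -0.0]
gripper_width: 50.9
gripper_force: 0.0
```

servo_tool:
  commands:
    - [[0,0,40,0,0,0,-0.4],[-20,40,60,0,0,0,-0.6],[-60,80,60,0,0,0,-0.6],[-100,115,60,0,0,0,-0.6],[-118,133,60,0,0,0,-0.6]]

```text
time_s: 7.22
tool_pos: [419.4, -5.1, 149.8]
ee_rot: [180.0, -0.0, 93.6]
force: [0.7, 0.2, 0.3]
gripper_width: 67.9
gripper_force: 0.0
```

servo_tool:
  commands:
    - [[0,0,0,0,0,0,-0.6],[0,0,0,0,0,0,-0.6],[0,0,0,0,0,0,-0.6]]

```text
time_s: 7.6
tool_pos: [421.6, -7.1, 149.4]
ee_rot: [180.0, 0.0, 93.5]
force: [-0.5, 0.6, -0.0]
gripper_width: 68.2
gripper_force: 0.0
```

```bash
python3 look.py w3 420.5 -6.5 68 24 0 21.5
```

```text
7.65 [421.4  -7.1 149.2] [180.    0.   93.5] 68.75279646916476 [[1.0, -0.06, -0.02, 417.56], [0.06, 0.96, 0.28, 65.27], [0.0, -0.28, 0.96, 274.01]]
```

View pics/w3.png

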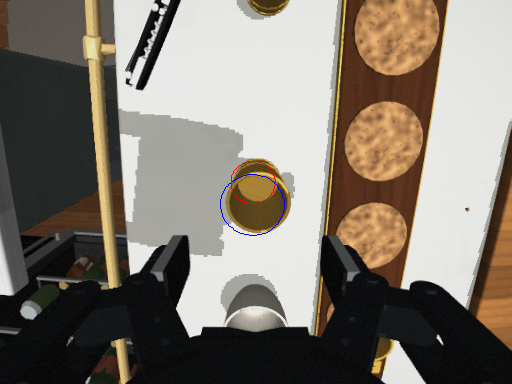

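The rim is centred at about (258,204), against (253,205) predicted, so the cup is about 3 mm farther in x. I'll correct for that and descend.

servo_tool:
  commands:
    - [[2.5,0,-40,0,0,0,-0.6],[2.5,0,-80,0,0,0,-0.6],[2.5,0,-102,0,0,0,-0.6],[2.5,0,-104,0,0,0,-0.4],[2.5,0,-104,0,0,0,0.1]]
  force: 30

```text
time_s: 8.28
tool_pos: [424.0, -6.8, 45.7]
ee_rot: [180.0, 0.0, 93.5]
force: [0.1, -0.3, -1.6]
gripper_width: 47.0
gripper_force: 31.0
```

servo_tool:
  commands:
    - [[0,0,0,0,0,0,0.4],[0,0,0,0,0,0,1],[0,0,0,0,0,0,1],[0,0,0,0,0,0,1]]

```text
time_s: 8.78
tool_pos: [423.6, -6.5, 45.3]
ee_rot: [180.0, 0.0, 93.5]
force: [0.0, 0.1, 0.3]
gripper_width: 47.2
gripper_force: 31.0
```

servo_tool:
  commands:
    - [[0,0,20,0,0,0,1],[0,0,50,0,0,0,1],[0,10,60,0,0,0,1],[0,35,60,0,0,0,1],[0,47,60,0,0,0,1]]

```text
time_s: 9.4
tool_pos: [423.0, 41.8, 104.5]
ee_rot: [-180.0, -0.0, 93.6]
force: [0.3, 0.6, -0.6]
gripper_width: 46.9
gripper_force: 31.3
```

servo_tool:
  commands:
    - [[30,0,0,0,0,0,1],[70,0,0,0,0,0,1],[106,0,0,0,0,0,1],[106,0,-10,0,0,0,1],[106,0,-10,0,0,0,1]]

```text
time_s: 10.02
tool_pos: [527.3, 40.8, 92.7]
ee_rot: [-179.7, -0.0, 93.6]
force: [-0.8, 0.5, -2.0]
gripper_width: 47.3
gripper_force: 31.6
```

servo_tool:
  commands:
    - [[0.5,0,-12,0,0,0,1],[0.5,0,-22,0,0,0,1],[0.5,0,-26,0,0,0,1],[0.5,0,-27,0,0,0,1],[0.5,0,-27,0,0,0,1]]

```text
time_s: 10.65
tool_pos: [530.1, 40.5, 68.3]
ee_rot: [180.0, 0.0, 93.5]
force: [-0.2, 0.3, -1.6]
gripper_width: 47.2
gripper_force: 31.6
```

servo_tool:
  commands:
    - [[0,0,-1,0,0,0,1],[0,0,-1.5,0,0,0,1],[0,0,-1.5,0,0,0,1]]

```text
time_s: 11.02
tool_pos: [529.9, 40.6, 66.5]
ee_rot: [180.0, -0.0, 93.5]
force: [0.4, -0.3, -1.3]
gripper_width: 47.3
gripper_force: 31.6
```

```bash
python3 look.py w4 530 40 89 24 21 35
```

```text
11.075 [529.9  40.5  66.5] [180.   -0.   93.5] 47.15221186720582 [[1.0, -0.06, -0.02, 525.86], [0.06, 0.96, 0.28, 112.88], [-0.0, -0.28, 0.96, 191.15]]
```

View pics/w4.png

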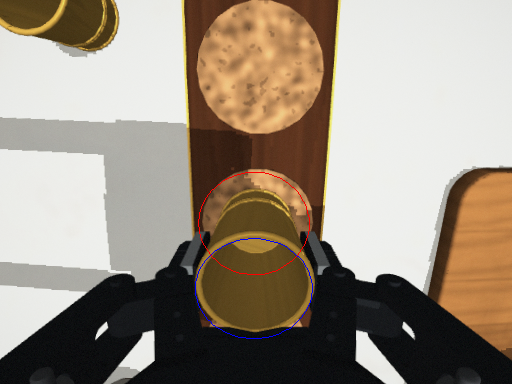

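The cup is centred over mat_b to within about 2 mm. I'll lower it the last bit and release.

servo_tool:
  commands:
    - [[0,-1,-0.7,0,0,0,1],[0,-1,-1.4,0,0,0,1],[0,-1,-1.4,0,0,0,1]]

```text
time_s: 11.45
tool_pos: [530.2, 40.0, 66.2]
ee_rot: [180.0, -0.0, 93.5]
force: [-4.0, 2.9, 9.4]
gripper_width: 47.1
gripper_force: 31.4
```

servo_tool:
  commands:
    - [[0,0,0,0,0,0,-0.2],[0,0,0,0,0,0,-0.5],[0,0,0,0,0,0,-0.5],[0,0,15,0,0,0,-0.5],[0,0,45,0,0,0,-0.5]]

```text
time_s: 12.08
tool_pos: [528.8, 39.5, 110.0]
ee_rot: [-179.8, -0.0, 93.5]
force: [0.1, -0.9, -0.8]
gripper_width: 64.0
gripper_force: 0.0
```

servo_tool:
  commands:
    - [[0,0,40,0,0,0,-0.5],[-30,30,40,0,0,0,-0.5],[-70,70,40,0,0,0,-0.5],[-108,115,40,0,0,0,-0.5],[-108,115,30,0,0,0,-0.5]]

```text
time_s: 12.7
tool_pos: [420.7, 157.2, 141.7]
ee_rot: [179.9, -0.1, 93.8]
force: [0.5, -0.5, 0.1]
gripper_width: 64.1
gripper_force: 0.0
```

servo_tool:
  commands:
    - [[0,0,0,0,0,0,-0.5],[0,0,0,0,0,0,-0.5]]

```text
time_s: 12.95
tool_pos: [422.7, 153.8, 140.6]
ee_rot: [180.0, 0.0, 93.5]
force: [0.0, -0.3, -0.4]
gripper_width: 63.6
gripper_force: 0.0
```

```bash
python3 look.py w5 420 154.5 54 20.5 0 18
```

```text
13.0 [422.8 153.7 140.6] [180.    0.   93.4] 63.983111509577434 [[1.0, -0.06, -0.02, 418.71], [0.06, 0.96, 0.28, 226.15], [0.0, -0.28, 0.96, 265.2]]
```

View pics/w5.png

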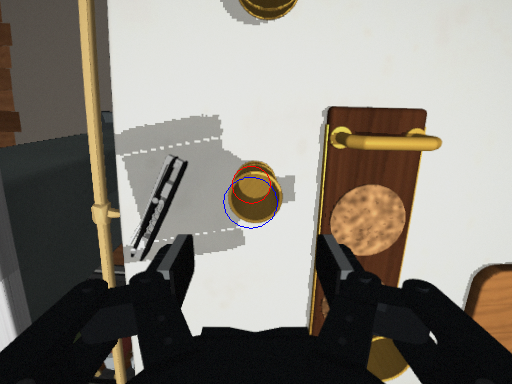

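The rim is centred at about (255,197), so the cup is near (423,158). I'll correct for that and grasp.

servo_tool:
  commands:
    - [[0,4,-40,0,0,0,-0.5],[0,4,-80,0,0,0,-0.5],[0,4,-104,0,0,0,-0.5],[0,4,-105.5,0,0,0,-0.3],[0,4,-105.5,0,0,0,0.2]]

```text
time_s: 13.62
tool_pos: [422.9, 158.3, 35.6]
ee_rot: [180.0, -0.0, 93.5]
force: [1.4, 0.8, -0.3]
gripper_width: 39.6
gripper_force: 30.5
```

servo_tool:
  commands:
    - [[0,0,0,0,0,0,0.6],[0,0,0,0,0,0,1],[0,0,0,0,0,0,1],[0,0,0,0,0,0,1]]

```text
time_s: 14.12
tool_pos: [422.7, 158.7, 35.5]
ee_rot: [179.9, -0.0, 93.5]
force: [-0.0, -1.2, 6.7]
gripper_width: 39.7
gripper_force: 30.6
```

servo_tool:
  commands:
    - [[0,0,20,0,0,0,1],[0,0,60,0,0,0,1],[-3,-30,70,0,0,0,1],[-3,-80,70,0,0,0,1],[-3,-130,70,0,0,0,1]]

```text
time_s: 14.75
tool_pos: [418.7, 27.5, 104.8]
ee_rot: [180.0, 0.0, 93.6]
force: [1.5, -0.6, -0.6]
gripper_width: 40.0
gripper_force: 30.6
```

servo_tool:
  commands:
    - [[0,-40,0,0,0,0,1],[10,-77,0,0,0,0,1],[60,-77,0,0,0,0,1],[114,-77,0,0,0,0,1],[114,-77,0,0,0,0,1]]

```text
time_s: 15.38
tool_pos: [534.6, -48.5, 102.7]
ee_rot: [-179.9, -0.0, 93.5]
force: [-0.7, 0.2, -0.8]
gripper_width: 39.9
gripper_force: 30.8
```

servo_tool:
  commands:
    - [[0.5,-1,-20,0,0,0,1],[0.5,-1,-38,0,0,0,1],[0.5,-1,-45,0,0,0,1],[0.5,-1,-47,0,0,0,1],[0.5,-1,-47,0,0,0,1]]

```text
time_s: 16.0
tool_pos: [533.6, -49.5, 58.2]
ee_rot: [180.0, 0.0, 93.5]
force: [0.7, -0.0, -0.5]
gripper_width: 39.4
gripper_force: 30.8
```

servo_tool:
  commands:
    - [[0,0,-0.7,0,0,0,1],[0,0,-1.2,0,0,0,1],[0,0,-1.2,0,0,0,1]]

```text
time_s: 16.38
tool_pos: [533.5, -49.5, 56.6]
ee_rot: [180.0, 0.0, 93.5]
force: [0.1, -0.5, 0.4]
gripper_width: 39.9
gripper_force: 30.9
```

servo_tool:
  commands:
    - [[1,0,-0.6,0,0,0,1],[1,0,-1.2,0,0,0,1],[1,0,-1.2,0,0,0,1]]

```text
time_s: 16.75
tool_pos: [533.9, -49.5, 56.5]
ee_rot: [-179.9, 0.0, 93.5]
force: [-11.3, 0.7, 16.0]
gripper_width: 39.7
gripper_force: 32.0
```

servo_tool:
  commands:
    - [[0,0,0,0,0,0,-0.1],[0,0,0,0,0,0,-0.3],[0,0,0,0,0,0,-0.3],[0,0,15,0,0,0,-0.3],[0,0,45,0,0,0,-0.3]]

```text
time_s: 17.38
tool_pos: [533.3, -49.3, 100.1]
ee_rot: [-179.8, -0.0, 93.5]
force: [-0.8, -0.1, 0.2]
gripper_width: 55.4
gripper_force: 0.0
```

servo_tool:
  commands:
    - [[0,0,50,0,0,0,-0.3],[-40,20,70,0,0,0,-0.5],[-90,50,80,0,0,0,-0.8],[-110,105,80,0,0,0,-0.8],[-110,160,80,0,0,0,-0.8]]

```text
time_s: 18.0
tool_pos: [423.6, 111.6, 181.9]
ee_rot: [179.8, -0.0, 93.5]
force: [0.3, -0.2, 0.7]
gripper_width: 77.2
gripper_force: 0.0
```

servo_tool:
  commands:
    - [[0,60,0,0,0,0,-0.9],[0,120,0,0,0,0,-0.9],[0,180,0,0,0,0,-0.9],[0,207,0,0,0,0,-0.9],[0,207,0,0,0,0,-0.9]]

```text
time_s: 18.62
tool_pos: [424.1, 319.4, 181.1]
ee_rot: [180.0, -0.0, 93.7]
force: [0.4, -0.8, 0.4]
gripper_width: 81.0
gripper_force: 0.0
```

```bash
python3 look.py w6 421.5 318 84 28 0 25.5
```

```text
18.675 [424.2 318.2 180.9] [180.    0.   93.6] 81.27796612007937 [[1.0, -0.06, -0.02, 419.74], [0.06, 0.96, 0.28, 391.69], [0.0, -0.28, 0.96, 305.79]]
```

View pics/w6.png

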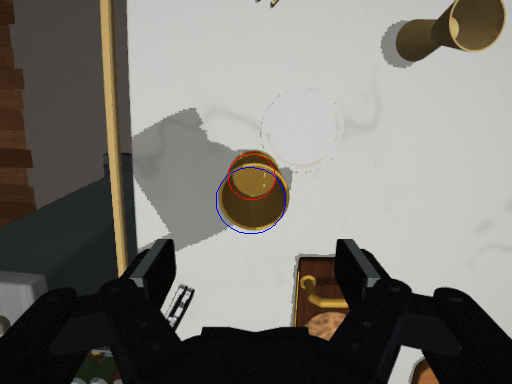

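The rim is centred at about (253,197), so the cup is near (423,321). I'll descend and grasp.

servo_tool:
  commands:
    - [[-1,2.5,-40,0,0,0,-0.9],[-1,2.5,-80,0,0,0,-0.9],[-1,2.5,-115,0,0,0,-0.9],[-1,2.5,-125,0,0,0,-0.9],[-1,2.5,-125,0,0,0,-0.4]]

```text
time_s: 19.3
tool_pos: [423.6, 319.4, 55.6]
ee_rot: [-180.0, 0.0, 93.5]
force: [0.6, -0.2, -0.4]
gripper_width: 65.0
gripper_force: 0.0
```

servo_tool:
  commands:
    - [[0,0,0,0,0,0,0.0],[0,0,0,0,0,0,0.5],[0,0,0,0,0,0,1],[0,0,0,0,0,0,1],[0,0,0,0,0,0,1]]
  force: 35

```text
time_s: 19.92
tool_pos: [424.5, 320.8, 57.0]
ee_rot: [179.9, -0.1, 93.5]
force: [-0.8, -0.4, 6.9]
gripper_width: 54.2
gripper_force: 37.2
```

servo_tool:
  commands:
    - [[0,0,20,0,0,0,1],[0,0,60,0,0,0,1],[0,-30,90,0,0,0,1],[0,-80,90,0,0,0,1],[0,-130,90,0,0,0,1]]

```text
time_s: 20.55
tool_pos: [423.7, 189.1, 146.2]
ee_rot: [179.9, -0.0, 93.6]
force: [0.4, -0.6, -1.7]
gripper_width: 54.6
gripper_force: 37.7
```

servo_tool:
  commands:
    - [[0,-40,0,0,0,0,1],[20,-60,0,0,0,0,1],[60,-60,0,0,0,0,1],[103,-60,0,0,0,0,1],[103,-60,0,0,0,0,1]]

```text
time_s: 21.18
tool_pos: [528.3, 129.6, 144.7]
ee_rot: [-180.0, 0.0, 93.5]
force: [-1.2, 0.6, -2.1]
gripper_width: 54.4
gripper_force: 38.1
```

servo_tool:
  commands:
    - [[0,0,-30,0,0,0,1],[-1,0,-50,0,0,0,1],[-1,0,-62,0,0,0,1],[-1,0,-64,0,0,0,1],[-1,0,-64,0,0,0,1]]

```text
time_s: 21.8
tool_pos: [525.8, 130.2, 82.1]
ee_rot: [179.9, -0.0, 93.5]
force: [0.4, -0.0, -1.7]
gripper_width: 54.3
gripper_force: 38.1
```

servo_tool:
  commands:
    - [[0,0,-0.7,0,0,0,1],[0,0,-1.5,0,0,0,1],[0,0,-1.5,0,0,0,1]]

```text
time_s: 22.18
tool_pos: [525.5, 130.1, 79.9]
ee_rot: [180.0, -0.0, 93.5]
force: [-0.2, -0.5, -1.1]
gripper_width: 54.2
gripper_force: 38.1
```

servo_tool:
  commands:
    - [[0,0,-0.7,0,0,0,1],[0,0,-1.4,0,0,0,1],[0,0,-1.4,0,0,0,1]]

```text
time_s: 22.55
tool_pos: [525.4, 130.0, 78.3]
ee_rot: [-180.0, 0.0, 93.5]
force: [-0.6, -0.8, -1.7]
gripper_width: 54.2
gripper_force: 38.1
```

servo_tool:
  commands:
    - [[0,0,-0.5,0,0,0,1],[0,0,-1,0,0,0,1],[0,0,-1,0,0,0,1]]

```text
time_s: 22.92
tool_pos: [525.5, 130.0, 78.1]
ee_rot: [180.0, 0.0, 93.5]
force: [-4.1, -0.3, 7.2]
gripper_width: 54.9
gripper_force: 38.7
```

Contact. I'll release, retreat and back away.

servo_tool:
  commands:
    - [[0,0,0,0,0,0,-0.4],[0,0,0,0,0,0,-0.7],[0,0,0,0,0,0,-0.7],[0,0,15,0,0,0,-0.7],[0,0,45,0,0,0,-0.7]]

```text
time_s: 23.55
tool_pos: [524.4, 129.9, 122.2]
ee_rot: [-179.8, 0.0, 93.5]
force: [1.1, 1.4, 0.1]
gripper_width: 72.6
gripper_force: 0.0
```

servo_tool:
  commands:
    - [[0,0,50,0,0,0,-0.7],[0,0,90,0,0,0,-0.7],[-40,30,100,0,0,0,-0.7],[-80,80,100,0,0,0,-0.7],[-100,130,100,0,0,0,-0.7]]

```text
time_s: 24.18
tool_pos: [424.3, 261.1, 224.1]
ee_rot: [179.9, -0.1, 93.5]
force: [0.7, -0.6, -0.2]
gripper_width: 72.3
gripper_force: 0.0
```

servo_tool:
  commands:
    - [[0,50,0,0,0,0,-0.7],[0,100,0,0,0,0,-0.7],[0,100,0,0,0,0,-0.7],[0,100,0,0,0,0,-0.7]]

```text
time_s: 24.68
tool_pos: [425.3, 359.9, 222.9]
ee_rot: [180.0, 0.0, 93.6]
force: [-0.0, 0.0, 0.0]
gripper_width: 72.6
gripper_force: 0.0
```

```bash
python3 - <<'E'
from h import *
im=manip.get_image('top'); o=im['color'][...,::-1].copy(); S=8
o=cv2.resize(o,None,fx=S,fy=S,interpolation=cv2.INTER_CUBIC); t=np.linspace(0,6.283,60)
for (x,y),h,r,f in zip([(525.8,129.7),(530.2,40),(534.5,-49.6),(538.9,-139.2)],[84,68,54,42],[28,24,20.5,17.5],[25.5,21.5,18,15]):
    for z,rr,c in((21+h,r,(255,0,0)),(21,35,(0,255,0))):
        cv2.polylines(o,[((pix(im,np.c_[x+rr*np.cos(t),y+rr*np.sin(t),0*t+z])+.5)*S).astype(int)],True,c,2)
cv2.imwrite('pics/fin.png',cv2.resize(o[150*S:210*S,175*S:350*S],(800,274))); print(manip.get_state()['qvel'].round(2),manip.get_state()['time_s'])
E
```

```text
[-0.78 -0.49  0.56  0.02 -0.22  0.13] 24.725
```

View pics/fin.png

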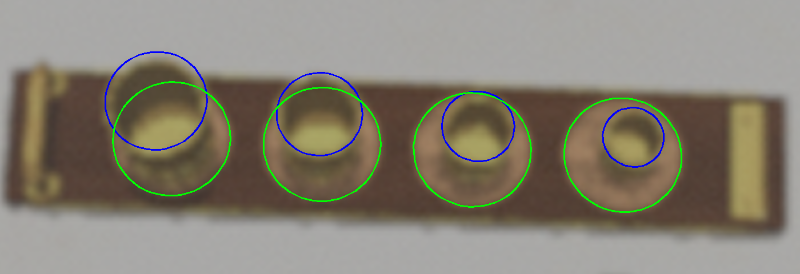

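The final picture shows all four cups upright on their mats in the right order from the handle. The rims are within about 2–3 mm of the predicted circles. I'm handing in.

```bash
python3 -c "from cell import manip; print(manip.finish_job())"
```

```text
the job is handed in; nothing more can be done
None
```

The four measures stand upright on their cork mats, largest by the handle down to the smallest, each within about 3 mm of centre in the last top view; I handed the job in at about 25 s, and the hand-in returned no verdict.

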